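# Seat a carving blank on the jig's hidden pin and hold it down

### The arm

A 6-joint arm with a two-finger parallel gripper is mounted at the origin on the work surface. World frame = base frame: x ahead of the robot, y to its left, z up, the work surface at z = 0. Lengths are in m, angles in rad, forces in N, time in s.
With the tool pointing down it reaches from about 0.3 to 0.85 m from the base axis. Payload 5.4 kg.
Tool frame: the origin (TCP) lies at the very end of the fingers, on their centre line; the grasp point (between the pads) lies 19 mm behind it; z points along the fingers, y is the direction in which the jaws open and shut (so a half turn about z gives the same grasp; the last joint's range is limited). The gripper opens to 85 mm and grips with 20 to 120 N. Pads are 22 mm wide; open, the fingers measure 114 mm over their backs; the gripper's body (76 mm by 85 mm) begins 54 mm behind the grasp point. The pads swing forward as they close: fully open they stand 13 mm farther back than shut.
Start: joints at [0.932, 0.158, 1.597, -0, 1.386, -0.21], TCP at [0.239, 0.523, 0.231] pointing down, gripper open.
Joint ranges: [-2.91, 2.91], [-0.94, 2.29], [0.18, 2.7], [-1.29, 4.43], [0.17, 2.64], [-3, 3]. Speed limits (rad/s): [2.57, 2.57, 3.14, 3.14, 3.14, 3.14].

### API

Orientations are given as [roll, pitch, yaw] about the fixed x, y, z axes, in that order (R = Rz(yaw) Ry(pitch) Rx(roll)).
In Python, from plant import bot, optics, order gives the robot as it stands. The module is installed in compiled form; this text tells all that it offers.
- The arm moves only by the tool jog_arm, never from a script. Its argument "moves" is a list of rows, each a list of 3 entries, a list of its own where there are three numbers: the turn, a rotation vector about the tool's x, y, z in units of 8 degrees (1.0 is 8 degrees), then the shift along the tool's x, y, z in units of 40 mm (1.0 is 40 mm), then the opening, from -1 (shut) to 1 (fully open). A call has 1 to 20 rows; each row shifts and turns the commanded pose from where the row before left it, along the tool's axes as they then stand; what a row does not reach is not made up. A row lasts 1/10 s, in which the tool goes at most 50 mm and 8.59 degrees, less where a joint would pass 70% of its speed; a pose out of reach is approached as far as the arm can. A call is refused whole if a number of a shift passes 1 or a number of a turn 1, either way. A call with a gripper value outside its range is refused whole. The fingers move at their own pace and stop on an object; "newtons" is the grip in N (left out, the last holds). Time passes only in rows, so rows that do not move let the fingers close. It gives the time, the measured TCP pose, the force and the opening at its end, in the units of the state.
- bot.observe(): the state, without advancing time (a new reading comes with each control period).
- optics.grab_frame(name): name is "side" or "top"; returns (picture, depth): 480x640x3 uint8, red, green, blue; 480x640 float32, m along the optical axis (not along the pixel's ray), 0 where there is no reading.
- optics.calibration(name): a dict with "fx", "fy", "cx", "cy" (pixels), "k1" (the pictures are not rectified: a ray, as slopes to the right and down, at radius r is drawn at 1 + k1 r^2 times it, then the intrinsics apply), "xyz" and "orientation" of the camera in the world. Camera axes: x right, y up, looking along -z (the intrinsics and any distortion apply to the point x, -y, -z); pixel columns grow to the right and rows downward; lengths in m; the calibration is good to about 2 mm. A picture is of the moment at which its call begins. calibration takes no time and is no camera call.
- order.sign_off(): hands the job in, once; it reports no verdict.
The state is a dict: "time_s": time; "q": joint angles; "qvel": joint speeds; "tau": joint torques, N m; "ee_pos": TCP position; "tool_rot": TCP orientation; "ft_force": force on the tool from outside, world axes, zero at the start; "ft_torque": the same for the moment, N m; "width": opening from 0.0 (shut) to 1.0 (fully open).
Only numpy, scipy, OpenCV 4.12 (cv2) and the standard library are available. Lean on these libraries where they do the work, as an engineer would, in place of code of your own. Each camera call takes 0.05 s, during which the arm holds its last target. There are 200 camera calls.

### The job

Take only the top wooden blank from the stack and lay it, lengthwise, along the blue sprung bed of the carving jig, then slide it along until the hole in its underside drops over the pin standing in the bed's slot. Press the blank down until the sprung bed is fully down, and finish while still holding it pressed there with the gripper, ready for the clamp. Leave the other two blanks and everything else on the bench where they are.

Things in the scene. Friction and masses are not known exactly. Their poses are not given: they have to be found in the camera images.
- panel_top: Top one of three equal pale wooden blanks stacked flat: 160 mm (its x) x 60 mm (its y) x 24 mm thick, 0.08 to 0.15 kg, a grey pencilled rosette on top near its +x end. Origin: centre of the underside, z up. A blind square hole, 16 x 16 mm, 16 mm deep, opens in the underside exactly at the origin (unseen from above). Either end may point to the fence.
- panel_mid: The middle blank of the stack, same make; origin at the centre of its underside, 24 mm above the bench. The blanks of a stack lie slightly askew to one another. It stays.
- panel_low: The lowest blank of the stack, same make, lying on the bench. It stays.
- jig: Carving jig fixed to the bench: plywood base 260 (its x) x 130 x 18 mm; origin at the centre of the base's underside, on the bench; x along the bed. A wooden fence across its +x end has its inner face at x = +108 mm and reaches 60 mm above the bench; a small red block marks the -x end. Between them: the blue sprung bed.
- slot_mid (a point): Point above the middle of the bed's slot, 48 mm above the bench, level with the tip of the one fixed brass pin: 12 mm thick, top 4.5 mm domed, tip 8 mm above the raised bed. The pin stands on the jig's centre line, up to 18 mm from this point along the jig's x, either way; where is not reported: see it from above, or feel for it by sliding the blank.
- bed_top (a point): Centre of the top face of the blue sprung bed, 150 mm along the jig's x by 46 mm wide, with a slot 18 mm wide and 90 mm long down its middle. 40 mm above the bench when up, 34 mm when fully down.
- bed (a joint): How far the sprung bed is pressed down, m: 0 = up, 0.006 = fully down on its stop. The spring takes about 4 N to start moving and 10 N to reach the stop.
- mallet: Bystander: carver's mallet with a black round head (70 mm across, 100 mm long) and wooden handle, lying down. Origin at its underside. Leave alone.
- gouge: Bystander: gouge, 220 mm long with a wooden handle, lying between jig and stack. Origin at its underside. Leave alone.
- stone: Bystander: terracotta-coloured sharpening stone, 50 x 150 x 25 mm. Origin at its underside. Leave alone.
- glue: Bystander: yellow glue bottle with a red cap, 60 mm across, 160 mm tall, standing. Origin at its underside. Leave alone.
- pot: Bystander: blue ceramic pot, 80 mm across, 90 mm tall, standing. Origin at its underside. Leave alone.
- brush: Bystander: flat brush with a wooden handle, 200 mm long, lying down. Origin at its underside. Leave alone.
There are look-alikes about, which are no part of the job. Leave any pink look-alike of the panel_top alone.

How it is judged:
By the outcome, as a careful person would: the job done as asked, in the order asked, and still so for the second after the job is handed in, while the arm keeps its last pose, push and grip.
It also fails if it takes over 58 s, if anything falls off the work surface, if the arm or the gripper's body presses on something with over 40 N, if the wrist force passes 120 N, or if a joint passes its speed limit or range.

## Working session

There is one attempt and no reset: what is moved stays moved. The work goes in short steps, Python scripts to look and compute and a tool call to move; the robot and the scene stay as the last step left them, time stands still between calls to the robot, and variables do not carry over. Pictures are saved under pics/ and viewed, about 8 in all and at most 12, crops included, and the job is handed in when it is done.

Besides the shell and the picture viewer there is one more tool, called after "Request:" by a JSON object that holds its "name" and its "arguments". jog_arm: Moves the arm, as the interface text tells. Its arguments: {"type":"object","properties":{"moves":{"type":"array"},"newtons":{"type":"number"}},"required":["moves"]}

```bash
mkdir -p pics
cat > h.py <<'E'
import numpy as np, cv2
from scipy.spatial.transform import Rotation as R
from plant import bot, optics, order
def cam(n):
    c=optics.calibration(n); return c
def rot(c):
    o=np.array(c["orientation"],float)
    return o if o.shape==(3,3) else R.from_euler('xyz',o).as_matrix()
def ray(c,u,v):
    K=np.array([[c["fx"],0,c["cx"]],[0,c["fy"],c["cy"]],[0,0,1.]])
    p=cv2.undistortPoints(np.array([[[u,v]]],float),K,np.array([c["k1"],0,0,0,0]))[0,0]
    return rot(c)@np.array([p[0],-p[1],-1.])
def onz(c,u,v,z):
    d=ray(c,u,v); o=np.array(c["xyz"]); return o+d*(z-o[2])/d[2]
def atd(c,u,v,d): return np.array(c["xyz"])+ray(c,u,v)*d
def save(n,im,crop=None,s=1):
    if crop: im=im[crop[1]:crop[3],crop[0]:crop[2]]
    im=cv2.resize(im,None,fx=s,fy=s,interpolation=cv2.INTER_CUBIC)
    cv2.imwrite('pics/'+n,im[:,:,::-1])
E
python3 - <<'E'
from h import *
for n in("top","side"):
    print(cam(n)); p,d=optics.grab_frame(n); save(n+'0.png',p); np.savez(n+'0.npz',p=p,d=d)
s=bot.observe(); print(s)
E
```

```text
{'fx': 517.3260444651753, 'fy': 517.3260444651753, 'cx': 326.73181095877425, 'cy': 240.06912248707678, 'k1': -0.017522300972363816, 'xyz': array([0.33564397, 0.01671099, 1.54698769]), 'orientation': array([ 0.12685629, -0.00189537, -1.56605302])}
{'fx': 499.0436988683337, 'fy': 499.0436988683337, 'cx': 319.9643694648611, 'cy': 236.220002848434, 'k1': -0.11169054969859436, 'xyz': array([-0.12395181, -0.83799318,  0.66371707]), 'orientation': array([ 1.06499056,  0.02230376, -0.66115274])}
{'time_s': 0.1, 'q': array([ 9.31897652e-01,  1.59006245e-01,  1.59810923e+00,  4.13111096e-05,
        1.38623935e+00, -2.10112210e-01]), 'qvel': array([-9.44186378e-05, -7.98476109e-04, -3.64679358e-03, -6.60987224e-04,
       -1.03613714e-03, -1.32632999e-03]), 'tau': array([-1.62580463e-04, -3.96992934e+01, -3.32336354e+01, -3.29720360e-04,
        4.26989121e-03, -8.57306759e-06]), 'ee_pos': array([0.23874408, 0.52248667, 0.23040255]), 'tool_rot': array([-3.13987770e+00, -4.07239638e-04,  2.71279822e+00]), 'ft_force': array([-0.46992814,  0.44343224,  0.36003747]), 'ft_torque': array([-0.00376977,  0.03293664, -0.01061254]), 'width': 0.995549405314063}
```

View pics/top0.png

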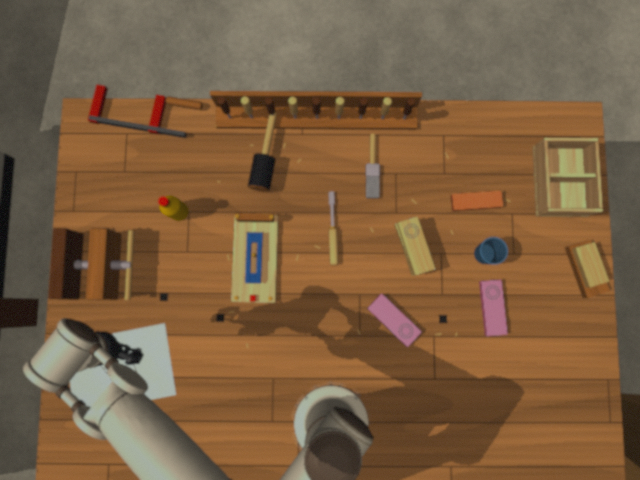

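View pics/side0.png

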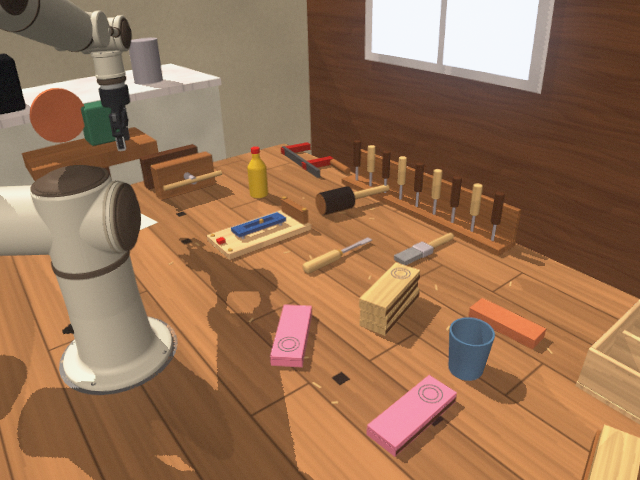

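The top view shows the stack at about (415,246) with its rosette at (412,231). The jig is at about (255,260), with the fence at row 217, the red block at (253,298) and the blue bed around (254,258). Next I'll measure by masks and zoom in on both.

Run:
```python
from h import *
z=np.load('top0.npz'); p,d=z['p'],z['d']; c=cam('top')
hsv=cv2.cvtColor(p,cv2.COLOR_RGB2HSV)
a=cv2.resize(p[205:310,222:290],None,fx=5.5,fy=5.5,interpolation=cv2.INTER_CUBIC); b=cv2.resize(p[205:310,385:450],None,fx=5.5,fy=5.5,interpolation=cv2.INTER_CUBIC)
cv2.imwrite('pics/crop1.png',np.hstack([a,b])[:,:,::-1])
# stack top by height from depth
v,u=np.mgrid[205:310,222:450]
P=np.array([atd(c,x,y,d[y,x]) for y,x in zip(v.ravel(),u.ravel())]).reshape(v.shape+(3,))
np.save('P.npy',P)
print('table z',np.median(P[95:,80:100,2]))
def rep(name,m):
    q=P[m]; r=cv2.minAreaRect(q[:,:2].astype(np.float32)*1000); print(name,len(q),np.median(q[:,2]),r)
m=(u>390)&(u<442)&(P[...,2]>.062); m[(v>285)]=False; rep('stack',m)
blue=cv2.inRange(hsv,(100,100,50),(125,255,255))[205:310,222:450]>0; blue&=u<290; rep('bed',blue)
red=(cv2.inRange(hsv,(0,190,120),(6,255,255))[205:310,222:450]>0)&(u<290)&(v>285); rep('red',red)
# jig base contour by height
m=(u<290)&(P[...,2]>.012); m[:]=cv2.morphologyEx(m.astype(np.uint8),cv2.MORPH_OPEN,np.ones((5,5)))>0; rep('jig',m)
f=(u<290)&(P[...,2]>.05)&(v<225); rep('fence',f)
```

```text
table z -0.0012004578345911066
stack 1185 0.07077931428513451 ((465.56951904296875, -114.2603759765625), (160.41429138183594, 332.2707824707031), 18.999921798706055)
bed 445 0.03946176674168145 ((408.13232421875, 166.8082733154297), (309.6092529296875, 123.60057830810547), 42.45953369140625)
red 20 0.029435257905846002 ((357.87371826171875, 230.4046173095703), (11.768795013427734, 8.8263521194458), 0.9709155559539795)
jig 2673 0.020269796618185065 ((469.13824462890625, 155.7288360595703), (267.5756530761719, 277.47064208984375), 0.12111843377351761)
fence 272 0.05918118624485458 ((495.05548095703125, 123.91142272949219), (374.65185546875, 85.15756225585938), 46.72553253173828)
```

View pics/crop1.png

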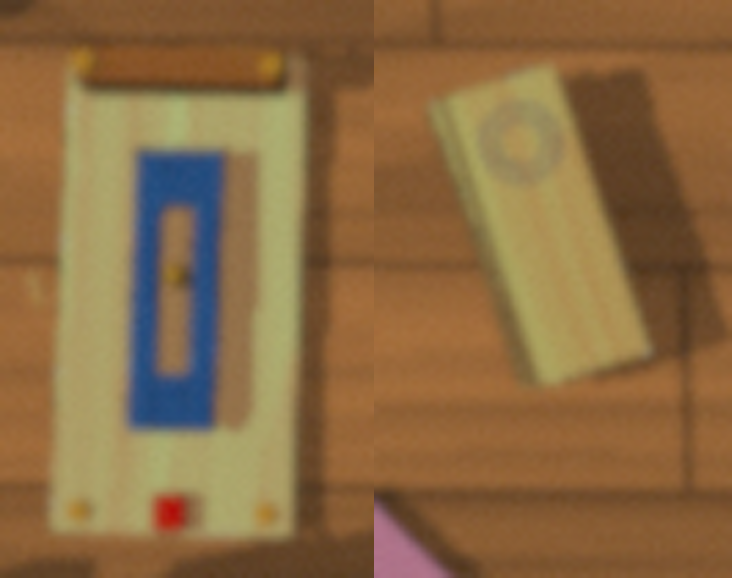

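The zoom shows the bed's corners, the slot, and the brass pin at crop (178,273). It also shows the blank's top face with corners near (448,98), (553,64), (652,355) and (540,388). I'll fit them with masks cast onto known planes.

Run:
```python
from h import *
z=np.load('top0.npz'); p,d=z['p'],z['d']; c=cam('top'); P=np.load('P.npy')
hsv=cv2.cvtColor(p,cv2.COLOR_RGB2HSV)
def big(m):
    n,l,s,_=cv2.connectedComponentsWithStats(m.astype(np.uint8),connectivity=4); return l==1+np.argmax(s[1:,4])
def rect(name,m,z):
    m=big(m); ys,xs=np.nonzero(m)
    q=np.array([onz(c,x+a,y+b,z)[:2] for x,y in zip(xs,ys) for a in(-.5,.5) for b in(-.5,.5)])*1000
    r=cv2.minAreaRect(q.astype(np.float32)); bx=cv2.boxPoints(r)
    l=max([(np.linalg.norm(bx[i]-bx[i-1]),tuple(bx[i]-bx[i-1])) for i in range(4)])
    print(name,np.round(r[0],1),np.round(r[1],1),'yaw',np.degrees(np.arctan2(l[1][1],l[1][0]))%180,'centroid',q.mean(0))
full=np.zeros(p.shape[:2]+(3,)); full[205:310,222:450]=P
u=np.arange(640)[None,:]; v=np.arange(480)[:,None]
rect('bed',(cv2.inRange(hsv,(100,100,50),(125,255,255))>0)&(u<290)&(u>222)&(v>205)&(v<310),.040)
rect('stack',(full[...,2]>.062)&(u>390)&(u<442)&(v>210)&(v<285),.072)
def cr(x,y,u0): return u0+(x+.5)/5.5-.5,205+(y+.5)/5.5-.5
for n,l,u0,z in(('bed',[(138,152),(226,152),(213,430),(127,430)],222,.04),('pin',[(178,273)],222,.046),('slot',[(163,206),(193,206),(190,378),(156,378)],222,.04),('fencein',[(80,87),(285,87)],222,.06),('red',[(171,512)],222,.03),('top',[(448-374,98),(553-374,64),(652-374,355),(540-374,388)],385,.072)):
    q=np.array([onz(c,*cr(x,y,u0),z)[:2]*1000 for x,y in l]); print(n,np.round(q,1).tolist(),np.round(q.mean(0),1))
# depth-based correction check at flat tops
print('blank z',np.median(full[235:255,410:420,2]),'bed z',np.median(full[238:275,248:250,2]))
# side cam check of bed via blue mask
zs=np.load('side0.npz'); ps,ds=zs['p'],zs['d']; cs=cam('side'); hs=cv2.cvtColor(ps,cv2.COLOR_RGB2HSV)
m=(cv2.inRange(hs,(100,130,50),(125,255,255))>0); m[:,320:]=0; m[:200]=0; m=big(m)
ys,xs=np.nonzero(m); q=np.array([atd(cs,x,y,ds[y,x]) for x,y in zip(xs,ys)]); print('side bed',np.median(q,0),len(q))
g=q[(q[:,2]>.036)]; print(cv2.minAreaRect(g[:,:2].astype(np.float32)*1000))
```

```text
bed [477.3 228.7] [ 43.8 144.6] yaw 179.2161 centroid [476.32516667 228.48685039]
stack [ 508.4 -240.5] [163.5  66.2] yaw 17.33999 centroid [ 508.17997158 -240.86532412]
bed [[549.9, 250.4], [550.2, 203.3], [401.8, 207.2], [401.5, 252.7]] [475.9 228.4]
pin [[484.4, 226.7]] [484.4 226.7]
slot [[520.9, 236.4], [521.0, 220.4], [429.2, 220.0], [429.1, 238.0]] [475.  228.7]
fencein [[581.7, 278.9], [582.2, 170.3]] [582.  224.6]
red [[358.7, 229.8]] [358.7 229.8]
top [[576.2, -190.9], [594.6, -246.5], [441.6, -295.3], [424.2, -236.8]] [ 509.2 -242.4]
blank z 0.07069932369352638 bed z 0.03890694996873989
side bed [0.46509918 0.22506399 0.04085811] 256
((159.5270538330078, -264.25579833984375), (1272.0858154296875, 141.2021942138672), 57.37247848510742)
```

Estimates so far:
- **Blank:** top centre about (509, -241.5), yaw about 17.3°.
- **Jig:** yaw about -1°, slot middle about (475, 228.5).
- **Pin:** about (484.5, 227), which is 9 mm towards the fence.

Now moving above the stack.

Request:
{"name": "jog_arm", "arguments": {"moves": [[[0,0,-0.87],[0,0,0],1],[[0,0,-0.87],[0,0,0],1],[[0,0,-0.87],[0,0,0],1],[[0,0,-0.87],[0,0,0],1],[[0,0,-0.87],[0,0,0],1],[[0,0,-0.89],[0,0,0],1],[[0,0,0],[0,-1,0],1],[[0,0,0],[0,-1,0],1],[[0,0,0],[0,-1,0],1],[[0,0,0],[0,-1,0],1],[[0,0,0],[0,-1,0],1],[[0,0,0],[0,-1,0],1],[[0,0,0],[0,-1,0],1],[[0,0,0],[0,-1,0],1],[[0,0,0],[0,-1,0],1],[[0,0,0],[0,-1,0],1],[[0,0,0],[0,-1,0],1],[[0,0,0],[0,-1,0],1],[[0,0,0],[0,-1,0],1],[[0,0,0],[0,-1,0],1]], "newtons": 60}}

```text
time_s: 2.1
ee_pos: [0.406, -0.0132, 0.231]
tool_rot: [3.141, 0.0, -2.839]
ft_force: [0.2, 0.0, 0.2]
width: 1.001
```

```bash
cat >> h.py <<'E'
def togo(x,y,z,yaw):
    s=bot.observe(); M=R.from_euler('xyz',s["tool_rot"]); e=np.array(s["ee_pos"]); 
    T=R.from_euler('xyz',[np.pi,0,np.radians(yaw)])
    print('ee',np.round(e*1000,1),'rot',np.round(np.degrees(s["tool_rot"]),2),'F',np.round(s["ft_force"],1),'w',round(s["width"],3),'t',s["time_s"],'q6',round(s["q"][5],2))
    print('turn(units)',np.round(np.degrees((M.inv()*T).as_rotvec())/8,3),'shift now-axes',np.round(M.inv().apply(np.array([x,y,z])-e)/.04,3),'shift final-axes',np.round(T.inv().apply(np.array([x,y,z])-e)/.04,3))
E
python3 -c "
from h import *
togo(.509,-.2415,.12,197.3)"
```

```text
ee [406.  -13.2 231. ] rot [ 179.99    0.   -162.67] F [0.2 0.  0.2] w 1.001 t 2.1 q6 -2.21
turn(units) [0.001 0.    0.004] shift now-axes [-0.757 -6.216  2.775] shift final-axes [-0.76  -6.215  2.776]
```

Request:
{"name": "jog_arm", "arguments": {"moves": [[[0,0,0],[-0.1,-0.9,0.2],1],[[0,0,0],[-0.1,-0.9,0.2],1],[[0,0,0],[-0.1,-0.9,0.2],1],[[0,0,0],[-0.1,-0.9,0.4],1],[[0,0,0],[-0.1,-0.9,0.4],1],[[0,0,0],[-0.1,-0.9,0.4],1],[[0,0,0],[-0.16,-0.82,0.4],1],[[0,0,0],[0,0,0.57],1],[[0,0,0],[0,0,0],1],[[0,0,0],[0,0,0],1]]}}

```text
time_s: 3.1
ee_pos: [0.5087, -0.2393, 0.1201]
tool_rot: [3.14, -0.001, -2.839]
ft_force: [-0.1, 0.3, 0.2]
width: 1.002
```

Run:
```python
from h import *
togo(.509,-.2415,.05,197.3)
p,d=optics.grab_frame('top'); q,_=optics.grab_frame('side')
a=cv2.resize(p[185:305,375:460],None,fx=4.5,fy=4.5,interpolation=cv2.INTER_CUBIC)
b=cv2.resize(q[180:360,320:460],None,fx=3,fy=3,interpolation=cv2.INTER_CUBIC)
cv2.imwrite('pics/near.png',np.hstack([a,b])[:,:,::-1])
```

```text
ee [ 508.7 -239.3  120.1] rot [ 1.7990e+02 -6.0000e-02 -1.6264e+02] F [-0.1  0.3  0.2] w 1.002 t 3.1 q6 -2.53
turn(units) [ 0.012 -0.008  0.008] shift now-axes [ 0.008 -0.057  1.752] shift final-axes [ 0.01  -0.054  1.752]
```

View pics/near.png

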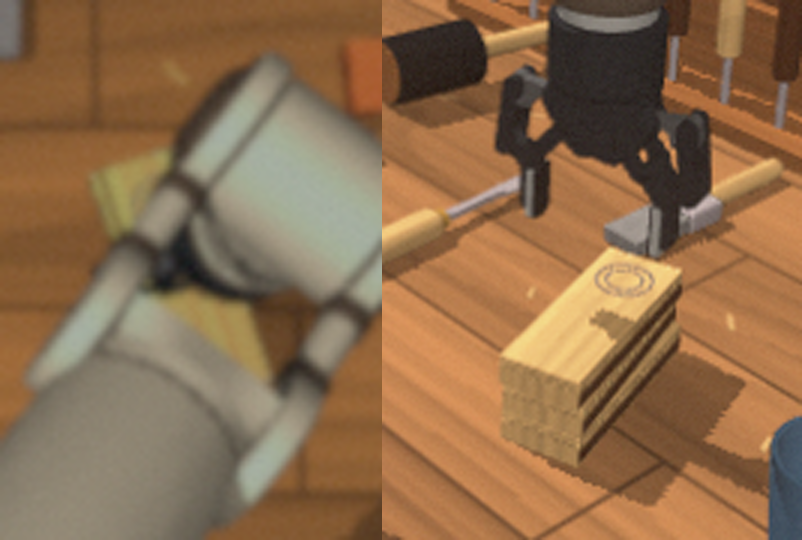

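The gripper straddles the stack squarely, with its tips at about side-view (372,252) and (412,264). I'll check the real tip height against the TCP while open.

Run:
```python
from h import *
c=cam('side')
for (u,v),s in (((371.5,251.5),1),((411.5,264),-1)):
    for z in (.115,.12,.125,.13,.135,.14):
        P=onz(c,u,v,z); r=P[:2]-np.array([.5087,-.2393]); t=np.radians(197.3)
        print(z,np.round(1000*np.array([r@[np.cos(t),np.sin(t)],r@[np.sin(t),-np.cos(t)]]),1))
```

```text
0.115 [-28.4  60.5]
0.12 [-21.   56.5]
0.125 [-13.6  52.4]
0.13 [-6.3 48.4]
0.135 [ 1.1 44.3]
0.14 [ 8.5 40.3]
0.115 [-29.  -33.6]
0.12 [-21.6 -36.8]
0.125 [-14.2 -40. ]
0.13 [ -6.8 -43.2]
0.135 [  0.6 -46.4]
0.14 [  8.  -49.6]
```

The open tips stand about 13 mm above the TCP, as described. At 60 mm opening they should be about 6 mm above it, so TCP z = 0.047 puts the tips near 0.053, clear of the middle blank.

Request:
{"name": "jog_arm", "arguments": {"moves": [[[0,0,0],[0,-0.05,0.5],1],[[0,0,0],[0,0,0.5],1],[[0,0,0],[0,0,0.4],1],[[0,0,0],[0,0,0.25],1],[[0,0,0],[0,0,0.17],1],[[0,0,0],[0,0,0],1],[[0,0,0],[0,0,0],1],[[0,0,0],[0,0,0],-1],[[0,0,0],[0,0,0],-1],[[0,0,0],[0,0,0],-1],[[0,0,0],[0,0,0],-1],[[0,0,0],[0,0,0],-1],[[0,0,0],[0,0,0],-1],[[0,0,0],[0,0,0],-1],[[0,0,0],[0,0,0],-1]], "newtons": 60}}

```text
time_s: 4.7
ee_pos: [0.5107, -0.2425, 0.0488]
tool_rot: [-3.14, 0.001, -2.839]
ft_force: [-0.2, 0.1, 5.6]
width: 0.69
```

Request:
{"name": "jog_arm", "arguments": {"moves": [[[0,0,0],[0,0,-0.1],-1],[[0,0,0],[0,0,-0.1],-1],[[0,0,0],[0,0,-0.2],-1],[[0,0,0],[0,0,-0.2],-1],[[0,0,0],[0,0,-0.3],-1],[[0,0,0],[0,0,-0.3],-1],[[0,0,0],[0,0,-0.4],-1],[[0,0,0],[0,0,-0.4],-1],[[0,0,0],[0,0,0],-1]]}}

```text
time_s: 5.6
ee_pos: [0.5117, -0.2432, 0.1313]
tool_rot: [-3.136, 0.004, -2.839]
ft_force: [0.4, 0.2, -0.6]
width: 0.688
```

Run:
```python
from h import *
togo(.470,.227,.130,179)
q,_=optics.grab_frame('side'); save('lift.png',q,(320,130,480,360),3)
```

```text
ee [ 511.7 -243.2  131.3] rot [-179.71    0.21 -162.64] F [ 0.4  0.2 -0.6] w 0.688 t 5.6 q6 -2.53
turn(units) [-0.032  0.031  2.295] shift now-axes [-2.512 11.532 -0.018] shift final-axes [ 1.247 11.736  0.032]
```

View pics/lift.png

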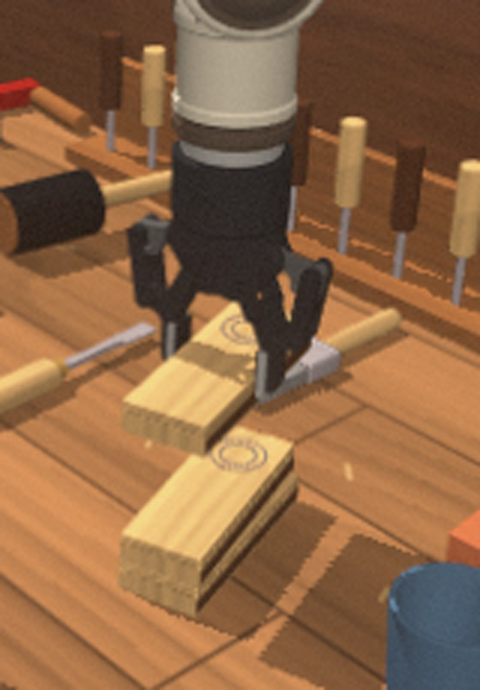

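Only the top blank lifted; the other two stayed put. Gripped width is 0.688, about 58.5 mm. Carrying it to the jig now.

Request:
{"name": "jog_arm", "arguments": {"moves": [[[0,0,0.5],[0,0,0],-1],[[0,0,0.7],[0,0,0],-1],[[0,0,0.7],[0,0,0],-1],[[0,0,0.4],[0,0,0],-1],[[0,0,0],[0,0.4,0],-1],[[0,0,0],[0.1,0.8,0],-1],[[0,0,0],[0.15,0.9,0],-1],[[0,0,0],[0.15,0.95,0],-1],[[0,0,0],[0.15,0.95,0],-1],[[0,0,0],[0.15,0.95,0],-1],[[0,0,0],[0.15,0.95,0],-1],[[0,0,0],[0.15,0.95,0],-1],[[0,0,0],[0.15,0.95,0],-1],[[0,0,0],[0.1,0.95,0],-1],[[0,0,0],[0,0.9,0],-1],[[0,0,0],[0,0.8,0],-1],[[0,0,0],[0,0.6,0],-1],[[0,0,0],[0,0.4,0],-1],[[0,0,0],[0,0.2,0],-1],[[0,0,0],[0,0,0],-1]]}}

```text
time_s: 7.65
ee_pos: [0.4675, 0.2258, 0.1272]
tool_rot: [-3.141, -0.001, 3.126]
ft_force: [0.8, -0.7, -1.6]
width: 0.69
```

Run:
```python
from h import *
togo(.470,.227,.060,179)
q,d=optics.grab_frame('side'); save('jig1.png',q,(180,120,380,270),4)
p,_=optics.grab_frame('top'); save('jigtop.png',p,(215,190,305,310),5)
```

```text
ee [467.5 225.8 127.2] rot [-1.7999e+02 -6.0000e-02  1.7910e+02] F [ 0.8 -0.7 -1.6] w 0.69 t 7.65 q6 -1.34
turn(units) [-0.001 -0.007  0.012] shift now-axes [-0.063  0.031  1.681] shift final-axes [-0.062  0.031  1.681]
```

View pics/jig1.png

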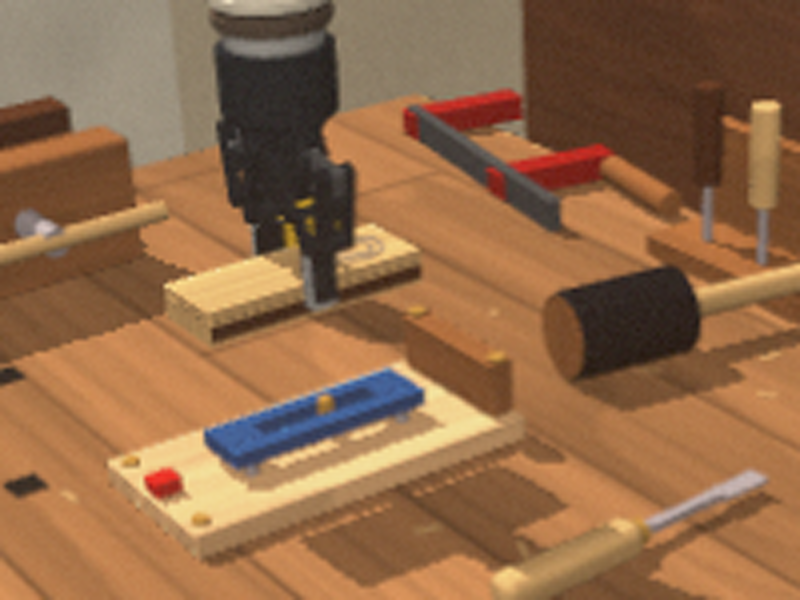

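View pics/jigtop.png

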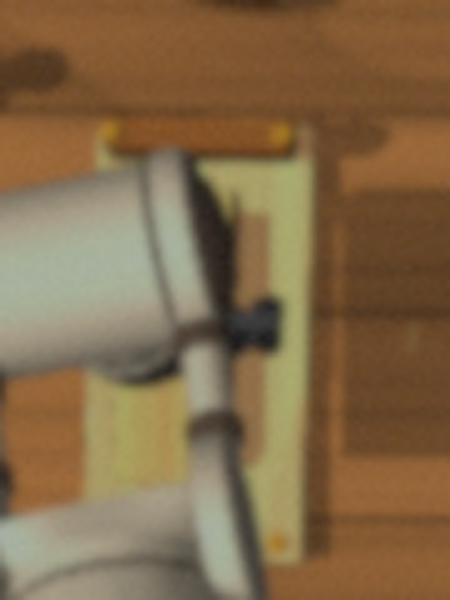

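The blank hangs level above the jig. In the side view its top corners are at crop (166,290), (212,318), (420,260) and (372,225), and the pin tip is at (324,397). I'll cross-check both against the top-view numbers.

Run:
```python
from h import *
c=cam('side')
f=lambda x,y:(180+(x+.5)/4-.5,120+(y+.5)/4-.5)
for n,l,z in(('blank',[(166,290),(212,318),(420,260),(372,225)],.150),('pin',[(324,397)],.048),('bed',[(206,432),(240,460),(424,392),(395,370)],.040)):
    q=np.array([onz(c,*f(*k),z)[:2]*1000 for k in l]);print(n,np.round(q,1).tolist(),np.round(q.mean(0),1))
```

```text
blank [[386.0, 250.4], [387.4, 192.2], [537.5, 182.3], [547.1, 254.9]] [464.5 219.9]
pin [[483.9, 230.4]] [483.9 230.4]
bed [[402.9, 252.1], [400.9, 202.5], [549.2, 205.4], [553.1, 247.5]] [476.5 226.9]
```

The side view gives the pin at x ≈ 484 and the bed centre at y ≈ 227–228.5, agreeing with the top view. I'll come down about 15 mm short of the pin and feel for contact.

Request:
{"name": "jog_arm", "arguments": {"moves": [[[0,0,0],[-0.06,0.055,0.3],-1],[[0,0,0],[0,0,0.4],-1],[[0,0,0],[0,0,0.4],-1],[[0,0,0],[0,0,0.3],-1],[[0,0,0],[0,0,0.2],-1],[[0,0,0],[0,0,0.1],-1],[[0,0,0],[0,0,0.1],-1],[[0,0,0],[0,0,0],-1],[[0,0,0],[0,0,0],-1],[[0,0,0],[0,0,0],-1]]}}

```text
time_s: 8.75
ee_pos: [0.4714, 0.2272, 0.0563]
tool_rot: [3.141, 0.001, 3.123]
ft_force: [0.5, -0.5, -1.2]
width: 0.687
```

Request:
{"name": "jog_arm", "arguments": {"moves": [[[0,0,0],[0,0,0.025],-1],[[0,0,0],[0,0,0.025],-1],[[0,0,0],[0,0,0],-1]]}}

```text
time_s: 9.05
ee_pos: [0.4708, 0.2271, 0.0536]
tool_rot: [-3.142, -0.0, 3.123]
ft_force: [-0.3, 0.4, -1.1]
width: 0.686
```

Request:
{"name": "jog_arm", "arguments": {"moves": [[[0,0,0],[0,0,0.025],-1],[[0,0,0],[0,0,0],-1]]}}

```text
time_s: 9.25
ee_pos: [0.4708, 0.227, 0.0526]
tool_rot: [-3.142, -0.0, 3.123]
ft_force: [-0.6, 0.0, -1.2]
width: 0.691
```

Request:
{"name": "jog_arm", "arguments": {"moves": [[[0,0,0],[0,0,0.025],-1],[[0,0,0],[0,0,0.025],-1],[[0,0,0],[0,0,0],-1]]}}

```text
time_s: 9.55
ee_pos: [0.4707, 0.227, 0.0505]
tool_rot: [-3.141, -0.0, 3.123]
ft_force: [-0.5, 0.4, -1.6]
width: 0.686
```

Request:
{"name": "jog_arm", "arguments": {"moves": [[[0,0,0],[0,0,0.025],-1],[[0,0,0],[0,0,0],-1]]}}

```text
time_s: 9.75
ee_pos: [0.4708, 0.227, 0.0495]
tool_rot: [-3.141, -0.0, 3.123]
ft_force: [-1.2, -0.7, -1.9]
width: 0.689
```

Request:
{"name": "jog_arm", "arguments": {"moves": [[[0,0,0],[0,0,0.025],-1],[[0,0,0],[0,0,0],-1]]}}

```text
time_s: 9.95
ee_pos: [0.471, 0.2271, 0.0488]
tool_rot: [3.142, 0.0, 3.123]
ft_force: [-0.0, 0.0, -0.3]
width: 0.686
```

Request:
{"name": "jog_arm", "arguments": {"moves": [[[0,0,0],[0,0,0.02],-1],[[0,0,0],[0,0,0],-1],[[0,0,0],[0,0,0],-1]]}}

```text
time_s: 10.25
ee_pos: [0.4711, 0.2271, 0.0484]
tool_rot: [3.142, 0.0, 3.123]
ft_force: [-2.4, -0.7, 5.3]
width: 0.692
```

Contact came on the pin tip at TCP z = 48.4 mm (about 6 N), at the height expected. Now sliding towards the pin under light load.

Request:
{"name": "jog_arm", "arguments": {"moves": [[[0,0,0],[-0.05,0.01,0],-1],[[0,0,0],[-0.05,0.01,0],-1],[[0,0,0],[-0.05,0.005,0],-1],[[0,0,0],[0,0,0],-1]]}}

```text
time_s: 10.65
ee_pos: [0.4773, 0.2282, 0.0482]
tool_rot: [3.141, 0.001, 3.123]
ft_force: [-0.8, -0.6, 2.1]
width: 0.687
```

Request:
{"name": "jog_arm", "arguments": {"moves": [[[0,0,0],[-0.05,0,0],-1],[[0,0,0],[-0.05,0,0],-1],[[0,0,0],[0,0,0],-1]]}}

```text
time_s: 10.95
ee_pos: [0.481, 0.2277, 0.0475]
tool_rot: [-3.141, -0.0, 3.123]
ft_force: [-0.0, 0.2, -1.6]
width: 0.685
```

Request:
{"name": "jog_arm", "arguments": {"moves": [[[0,0,0],[-0.05,0,0],-1],[[0,0,0],[0,0,0],-1]]}}

```text
time_s: 11.15
ee_pos: [0.4831, 0.2277, 0.0477]
tool_rot: [-3.142, -0.0, 3.123]
ft_force: [0.1, 0.5, -0.5]
width: 0.687
```

The load disappeared at TCP x ≈ 480, so the pin has entered the hole's edge. I'll slide a little farther and then lower gently, watching for side force.

Request:
{"name": "jog_arm", "arguments": {"moves": [[[0,0,0],[-0.04,0,0.02],-1],[[0,0,0],[0,0,0.025],-1],[[0,0,0],[0,0,0.025],-1],[[0,0,0],[0,0,0],-1]]}}

```text
time_s: 11.55
ee_pos: [0.4843, 0.2278, 0.0448]
tool_rot: [-3.141, -0.001, 3.123]
ft_force: [0.4, 0.2, -0.7]
width: 0.688
```

Request:
{"name": "jog_arm", "arguments": {"moves": [[[0,0,0],[0,0,0.025],-1],[[0,0,0],[0,0,0.025],-1],[[0,0,0],[0,0,0],-1]]}}

```text
time_s: 11.85
ee_pos: [0.4843, 0.2278, 0.0429]
tool_rot: [-3.141, -0.0, 3.123]
ft_force: [0.2, 1.1, -1.0]
width: 0.688
```

The pin is in the hole: the blank is 5 mm below tip contact with no load. Continuing down onto the bed.

Request:
{"name": "jog_arm", "arguments": {"moves": [[[0,0,0],[0,0,0.025],-1],[[0,0,0],[0,0,0.025],-1],[[0,0,0],[0,0,0.025],-1],[[0,0,0],[0,0,0],-1]]}}

```text
time_s: 12.25
ee_pos: [0.4846, 0.2278, 0.0404]
tool_rot: [-3.141, -0.0, 3.123]
ft_force: [-1.8, -0.8, 2.6]
width: 0.689
```

Request:
{"name": "jog_arm", "arguments": {"moves": [[[0,0,0],[0,0,0.025],-1],[[0,0,0],[0,0,0.025],-1],[[0,0,0],[0,0,0],-1]]}}

```text
time_s: 12.55
ee_pos: [0.4846, 0.2279, 0.0383]
tool_rot: [-3.142, 0.0, 3.123]
ft_force: [-2.7, 0.4, 5.4]
width: 0.688
```

Request:
{"name": "jog_arm", "arguments": {"moves": [[[0,0,0],[0,0,0.025],-1],[[0,0,0],[0,0,0.025],-1],[[0,0,0],[0,0,0],-1]]}}

```text
time_s: 12.85
ee_pos: [0.4846, 0.2279, 0.0365]
tool_rot: [-3.142, 0.0, 3.123]
ft_force: [-2.9, -0.3, 6.7]
width: 0.689
```

Request:
{"name": "jog_arm", "arguments": {"moves": [[[0,0,0],[0.015,0,0.025],-1],[[0,0,0],[0,0,0.025],-1],[[0,0,0],[0,0,0],-1]]}}

```text
time_s: 13.15
ee_pos: [0.4846, 0.2279, 0.0349]
tool_rot: [3.142, 0.001, 3.123]
ft_force: [-2.9, -0.7, 8.7]
width: 0.686
```

Request:
{"name": "jog_arm", "arguments": {"moves": [[[0,0,0],[0,0,0.025],-1],[[0,0,0],[0,0,0.025],-1],[[0,0,0],[0,0,0],-1]]}}

```text
time_s: 13.45
ee_pos: [0.4847, 0.2279, 0.0347]
tool_rot: [-3.141, 0.001, 3.124]
ft_force: [-9.2, -3.4, 22.6]
width: 0.689
```

The force jumped to 22.6 N at TCP z = 34.7, which matches bed contact at 40.6 minus 6 mm of travel. That looks like the stop, so I'll check with the cameras.

Run:
```python
from h import *
togo(.4847,.2279,.0347,179)
q,d=optics.grab_frame('side'); save('fin.png',q,(180,140,380,270),4)
c=cam('side')
hs=cv2.cvtColor(q,cv2.COLOR_RGB2HSV)
for n,(u0,u1,v0,v1) in dict(box=(205,310,195,250)).items():
    P=np.array([atd(c,u,v,d[v,u]) for v in range(v0,v1) for u in range(u0,u1)])
    for lo,hi in((395,440),(530,575)):
        k=(P[:,0]*1000>lo)&(P[:,0]*1000<hi)&(abs(P[:,1]-.228)<.022)&(P[:,2]>.045)&(P[:,2]<.075); print(lo,k.sum(),np.median(P[k,2]) if k.any() else None)
print(bot.observe()["ft_force"])
```

```text
ee [484.7 227.9  34.7] rot [-1.7997e+02  3.0000e-02  1.7898e+02] F [-9.2 -3.4 22.6] w 0.689 t 13.45 q6 -1.34
turn(units) [-0.003  0.004 -0.003] shift now-axes [-0.001 -0.     0.   ] shift final-axes [-0.001 -0.     0.   ]
395 138 0.058220764118711577
530 68 0.05858752273031448
[-9.26722344 -3.45012674 22.9233166 ]
```

View pics/fin.png

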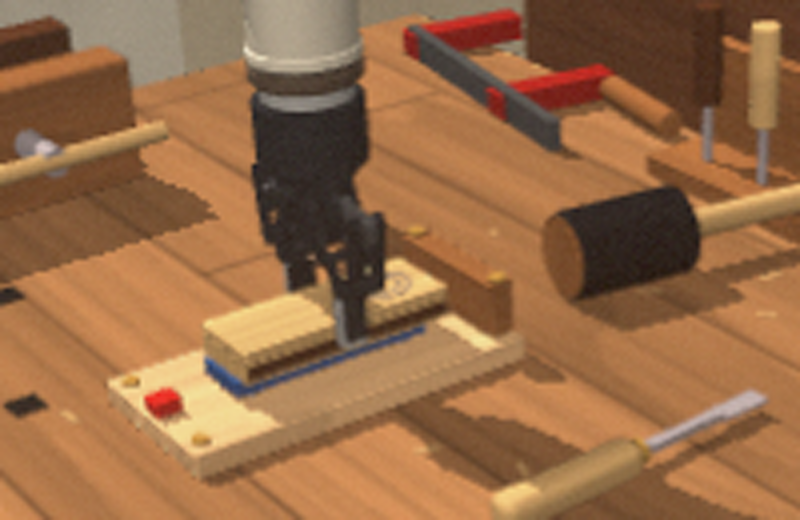

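The blank lies flat along the bed, both ends at 58.2–58.6 mm against 58 mm expected, and the bed is down. I'll hold for a few rows to confirm it is steady.

Request:
{"name": "jog_arm", "arguments": {"moves": [[[0,0,0],[0,0,0],-1],[[0,0,0],[0,0,0],-1],[[0,0,0],[0,0,0],-1],[[0,0,0],[0,0,0],-1],[[0,0,0],[0,0,0],-1]]}}

```text
time_s: 14.0
ee_pos: [0.4847, 0.2279, 0.0347]
tool_rot: [-3.141, 0.001, 3.124]
ft_force: [-9.6, -3.2, 22.5]
width: 0.686
```

```bash
python3 -c "
from plant import order
print(order.sign_off())"
```

```text
the job is handed in; nothing more can be done
None
```

The blank is seated over the pin and pressed down on the sprung bed, with the gripper still holding it. I handed the job in at about 14 s of the 58 s allowed.

- **Pick and lay:** I gripped only the top blank across its width. A picture after the lift shows the other two still stacked. I laid it lengthwise about 15 mm short of the pin and felt it rest on the pin tip.
- **Slide and drop:** I slid it about 13 mm towards the fence. The load vanished at about 9 mm, and the blank then went down onto the bed with almost no force.
- **Press:** Resistance rose from the bed's raised height, then jumped from 8.7 N to 22.5 N after about 6 mm of travel, which is the stop.

**Last checks:**
- The blank's top measured 58.2 mm and 58.6 mm at its two ends, against 58 mm expected with the bed fully down.
- The pose and the 22.5 N push stayed steady for the last half second.
- There is a sideways force of about 9.6 N along the jig. It may be the pin rubbing the hole's wall or friction under load, and a 0.6 mm nudge back did not remove it.
- I took no final picture of the stack; the last one of it was right after the lift.

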